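# Check the inner gate of the pass box, then open the outer gate

## Robot

A 6-joint arm with a two-finger parallel gripper is mounted at the origin on a cart in front of the work surface, level with it; the furniture and walls round the work are solid. World frame = base frame: x ahead of the robot, y to its left, z up, the work surface at z = 0. Lengths are in m, angles in degrees, forces in N, time in s.
With the tool pointing down it reaches from about 0.3 to 0.75 m from the base axis. Payload 8.5 kg.
Tool frame: the origin (TCP) lies at the very end of the fingers, on their centre line; the grasp point (between the pads) lies 19 mm behind it; z points along the fingers, y is the line along which they close (so a half turn about z gives the same grasp; the last joint's range is limited). The gripper opens to 85 mm and grips with 20 to 120 N. Pads are 22 mm wide; open, the fingers measure 114 mm over their backs; the gripper's body (76 mm by 85 mm) begins 54 mm behind the grasp point. The pads swing forward as they close: fully open they stand 13 mm farther back than shut.
Start: joints at [59.227, 21.807, 74.336, -0, 83.858, -12.336], TCP at [0.174, 0.522, 0.21] pointing down, gripper open.
Joint ranges: [-178.18, 178.18], [-50.72, 133.34], [12.68, 142.11], [-81.47, 261.47], [9.98, 163.14], [-165.26, 165.26]. Speed limits (degrees/s): [136.94, 136.94, 180, 180, 180, 180].

## Interface

Orientations are given as a 3x3 rotation matrix whose columns are the frame's x, y, z axes.
In Python, from rig import env gives the robot as it stands.
- The arm moves only by the tool move_arm, never from a script. Its argument "plan" is a list of rows, each a list of 7 numbers: the turn, a rotation vector about the tool's x, y, z in degrees, then the shift along the tool's x, y, z in cm, then the gripper command: -1 is shut, 1 is fully open, values between are in proportion. In form: [[ax, ay, az, tx, ty, tz, jaw], ...]. A call has 1 to 5 rows; each row is the pose to reach, as a shift and turn from the pose commanded when the call began, along the tool's axes at that moment; what a row does not reach only later rows make up. A row lasts 1/10 s, in which the tool goes at most 50 mm and 8.59 degrees, less where a joint would pass 70% of its speed; a pose out of reach is approached as far as the arm can. A call with a gripper value outside its range is refused whole. The fingers move at their own pace and stop on an object; "squeeze" is the grip in N (left out, the last holds). Time passes only in rows, so rows that repeat a pose let the fingers close. It gives the time, the measured TCP pose, the force, the opening and the grip force at its end, in the units of the state.
- env.observe(): the state, without advancing time (a new reading comes with each control period).
- env.get_image(name): name is "scene" or "top" or "wrist"; returns a dict with "color" (480x640x3 uint8, red, green, blue), "fov_y" (degrees; the focal length in pixels is half the picture's height over the tangent of half this angle, whatever the lens; pixels are square), "cx", "cy" (the principal point, pixels), "R" (3x3) and "t" (3): a world point X has camera coordinates R X + t. Camera axes: x right, y down, z forward; pixel columns grow to the right and rows downward; lengths in m; the calibration is good to about 2 mm. A picture is of the moment at which its call begins. There is no depth.
- env.close_job(): hands the job in; it is judged then, once.
Trained networks look in a picture, given as the dict that the camera call returned (one of the last four; its "shot" number tells which), for a name from the list of things; names that differ only in an ending like _2 or _b are one class to them, and where a whole thing is asked for, a point or a joint stands for the part that bears it (a point fixed in the world has none). Each returns a list of dicts, best first, with "conf" (0 to 1); they miss things now and then, are a little off and sometimes report something else, mostly with a low value. They report only what shows in the picture. A call takes as long as a camera call.
- env.outline_of(target, picture): "mask" (480x640 bool, what is visible of it) and "bbox" ([centre column, centre row, width, height] in pixels, round what is visible of it).
- env.tip_of(target, picture): "pixel" ([column, row] in pixels: a listed point, or the origin of a listed thing).
The state is a dict: "time_s": time; "q": joint angles; "qvel": joint speeds; "joint_efforts": joint torques, N m; "position": TCP position; "tool_rot": TCP orientation; "ft_force": force on the tool from outside, world axes, zero at the start; "wrist_torque": the same for the moment, N m; "grip_width": finger opening in m; "gripper_force": force on a finger pad.
Only numpy, scipy, OpenCV 4.12 (cv2) and the standard library are available. Lean on these libraries where they do the work, as an engineer would, in place of code of your own. Each camera call takes 0.05 s, during which the arm holds its last target. There are 200 camera calls.

## Task

Open the pass box so that the next sample can be loaded, without letting room air into the dry box. First check by touch that the inner gate (red grip, next to the dry box) is shut: press its grip firmly towards the rear of the pass box until you feel it give against its rubber seal, hold that a moment and let go. Then pull the outer gate (blue grip) fully open towards the front, leave the inner gate shut and let go of everything.

Things in the scene. Friction and masses are not known exactly. Their poses are not given: they have to be found in the camera images.
- pass_box: Pass box fixed to the bench: clear chamber 100 mm high between two upright sliding gates; at its left (+y) end a clear dry box, 115 mm high, two black glove ports in front. Origin: middle of chamber underside, on the bench; x to the rear (away from the ports), y to the dry box, z up. Gates slide along x: +x shuts. Shut, the grips lie at (0, 80, 145) (inner) and (0, -80, 145) mm (outer).
- inner_grip (a point): Centre of the red grip on the inner gate, next to the dry box: block 44 mm in pass_box x, 14 in y, 118 to 164 mm above the bench, all else near is under 115. Starts shut or up to 30 mm open. Friction 2.5 N; at shut it stops, and the rubber seal gives 1 mm per N, up to 8 mm, towards +x, springing back when let go. 5 to 8 N is a firm press; at least 3 mm past shut counts.
- outer_grip (a point): Centre of the blue grip on the outer gate, at the chamber's free end (-y): a block like the red one. Starts shut; opens 80 mm towards -x of pass_box to its end stop, against about 3 N of friction, and stays where it is left.

How it is judged:
By the outcome, as a careful person would: the job done as asked, in the order asked, and still so for the second after the job is handed in, with the robot touching nothing.
It also fails if it takes over 45 s, if anything falls off the work surface, if the arm or the gripper's body presses on something with over 40 N, if the wrist force passes 120 N, or if a joint passes its speed limit or range.

## Working session

There is one attempt and no reset: what is moved stays moved. The work goes in short steps, Python scripts to look and compute and a tool call to move; the robot and the scene stay as the last step left them, time stands still between calls to the robot, and variables do not carry over. Pictures are saved under pics/ and viewed, at most 10 in all, crops included, and the job is handed in when it is done.

Besides the shell and the picture viewer there is one more tool, called after ">>>" by a JSON object that holds its "op" and its "data", one argument or row to a line. move_arm: Moves the arm, as the interface text tells. Its arguments: {"type":"object","properties":{"plan":{"type":"array"},"squeeze":{"type":"number"}},"required":["plan"]}

```bash
mkdir -p pics; cat > h.py <<'E'
import numpy as np, cv2
from rig import env
def ray(p,px):
    f=240/np.tan(np.radians(p["fov_y"])/2)
    R=np.array(p["R"]);t=np.array(p["t"])
    d=R.T@np.array([(px[0]-p["cx"])/f,(px[1]-p["cy"])/f,1.]);return -R.T@t,d/np.linalg.norm(d)
def onz(p,px,z):
    o,d=ray(p,px);return o+d*(z-o[2])/d[2]
def proj(p,X):
    f=240/np.tan(np.radians(p["fov_y"])/2)
    c=np.array(p["R"])@np.array(X)+np.array(p["t"]);return [p["cx"]+f*c[0]/c[2],p["cy"]+f*c[1]/c[2]]
def tri(rs):
    A=sum(np.eye(3)-np.outer(d,d) for o,d in rs);b=sum((np.eye(3)-np.outer(d,d))@o for o,d in rs)
    return np.linalg.solve(A,b)
def save(p,n): cv2.imwrite("pics/"+n,p["color"][:,:,::-1])
E
python3 - <<'E'
from h import *
np.set_printoptions(precision=4,suppress=True)
s=env.observe();print(s["time_s"],s["position"],s["tool_rot"],s["grip_width"])
P={}
for n in ["scene","top","wrist"]:
    p=env.get_image(n);save(p,n+".png");P[n]=p
    print(n,"cam at",ray(p,[0,0])[0])
    for t in ["pass_box","inner_grip","outer_grip"]:
        r=env.tip_of(t,p)[:2]
        print(n,t,[(np.round(x["pixel"],1).tolist(),round(x["conf"],2),onz(p,x["pixel"],0 if t=="pass_box" else .145)) for x in r])
E
cd pics; python3 -c "
import cv2,numpy as np
a=[cv2.imread(n+'.png') for n in('scene','top')]
cv2.imwrite('w.png',cv2.imread('wrist.png'))"
```

```text
0.0 [0.1738 0.5215 0.2097] [[-0.9487  0.3163 -0.0008]
 [ 0.3163  0.9487 -0.0013]
 [ 0.0003 -0.0015 -1.    ]] 0.08553378739776306
scene cam at [ 0.1129 -0.4063  0.7045]
scene pass_box [([336.0, 291.7], 0.61, array([ 0.5878, -0.0673,  0.    ]))]
scene inner_grip [([293.2, 211.8], 0.78, array([0.58  , 0.0208, 0.145 ]))]
scene outer_grip [([369.1, 259.4], 0.97, array([ 0.5709, -0.1374,  0.145 ]))]
top cam at [ 0.4237 -0.004   0.9631]
top pass_box [([347.6, 258.3], 0.85, array([ 0.5814, -0.0531,  0.    ]))]
top inner_grip [([298.4, 245.0], 0.79, array([0.5775, 0.0311, 0.145 ]))]
top outer_grip [([402.5, 252.6], 0.77, array([ 0.5679, -0.1312,  0.145 ]))]
wrist cam at [0.1129 0.542  0.3743]
wrist pass_box []
wrist inner_grip []
wrist outer_grip []
```

View pics/scene.png

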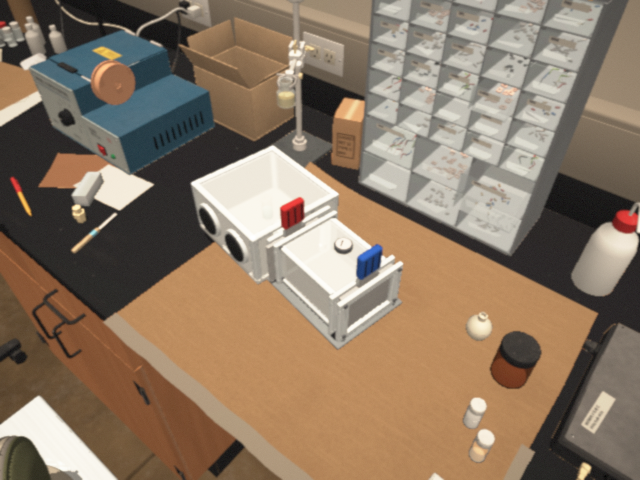

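View pics/top.png

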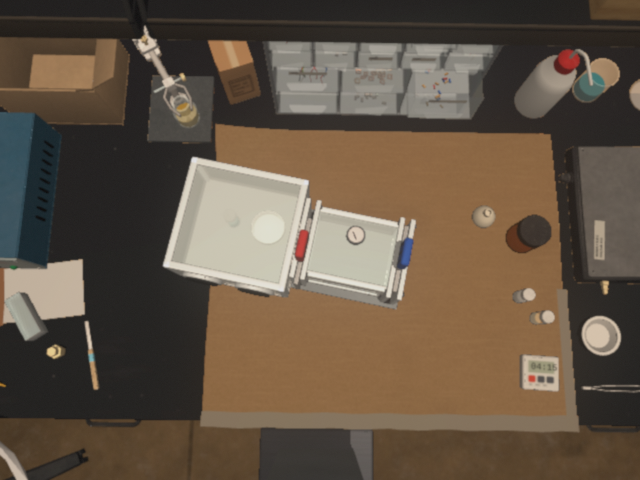

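The pictures show the red grip at about (302,245) and the blue grip at about (406,253) in the top view, matching the networks. In the scene view they are at about (292,213) and (369,261). The box is turned a few degrees clockwise. Next I fit its pose to the grip colours in both views.

```bash
cat > fit.py <<'E'
from h import *
from scipy.optimize import differential_evolution
def fit():
    np.set_printoptions(precision=4,suppress=True)
    obs=[]
    for n in ["scene","top"]:
        p=env.get_image(n);hsv=cv2.cvtColor(p["color"],cv2.COLOR_RGB2HSV)
        for i,(y,c) in enumerate([(.08,(0,)),(-.08,(115,))]):
            t=["inner_grip","outer_grip"][i]
            h=hsv[:,:,0].astype(int);dh=np.minimum(abs(h-c[0]),180-abs(h-c[0]))
            m=(dh<14)&(hsv[:,:,1]>130)&(hsv[:,:,2]>50)
            r=env.tip_of(t,p)
            u,v=np.round(r[0]["pixel"]).astype(int);w=np.zeros_like(m);w[v-28:v+28,u-28:u+28]=1
            obs.append((p,i,y,m&w));print(n,t,(m&w).sum(),np.argwhere(m&w).mean(0)[::-1])
    def cost(a,full=False):
        x,y,th,di,do=a;c,s=np.cos(th),np.sin(th);e=[]
        for p,i,yy,m in obs:
            d=[di,do][i]
            pts=[proj(p,[x+c*(bx-d)-s*(yy+by),y+s*(bx-d)+c*(yy+by),bz]) for bx in(-.022,.022) for by in(-.007,.007) for bz in(.118,.164)]
            hull=cv2.convexHull((np.array(pts)*16).astype(np.int32));k=np.zeros(m.shape,np.uint8)
            cv2.fillConvexPoly(k,hull,1,shift=4);k=k>0
            e.append((k^m).sum()/(k|m).sum())
        return e if full else sum(e)
    return cost,obs
E
python3 - <<'E'
from fit import *
cost,_=fit()
r=differential_evolution(lambda a:cost([*a,0]),[(.53,.63),(-.1,0),(-.3,.1),(0,.035)],seed=1,maxiter=150,popsize=12)
a=r.x;print(a,np.degrees(a[2]),cost([*a,0],True))
x,y,th,d=a;c,s=np.cos(th),np.sin(th);R=np.array([[c,-s],[s,c]])
print("inner",[x,y]+R@[-d,.08],"outer",[x,y]+R@[0,-.08],"xdir",R[:,0])
E
```

```text
scene inner_grip 515 [291.9612 212.7165]
scene outer_grip 510 [368.4294 261.3275]
top inner_grip 225 [301.3422 243.7556]
top outer_grip 161 [406.441  251.5901]
[ 0.5779 -0.0542 -0.0375  0.0014] -2.1503833479296914 [np.float64(0.27566807313642755), np.float64(0.32345013477088946), np.float64(0.3951612903225806), np.float64(0.655982905982906)]
inner [0.5795 0.0258] outer [ 0.5749 -0.1342] xdir [ 0.9993 -0.0375]
```

```bash
cat > ov.py <<'E'
from h import *
import sys
x,y,th,d=map(float,sys.argv[1:5]);c,s=np.cos(th),np.sin(th);out=[]
for n,(u,v) in [("scene",(330,250)),("top",(350,250))]:
    p=env.get_image(n);im=cv2.resize(np.ascontiguousarray(p["color"][v-75:v+75,u-65:u+65,::-1]),None,fx=3,fy=3,interpolation=cv2.INTER_CUBIC)
    for yy,dd in((.08,d),(-.08,0)):
        P=[[[proj(p,[x+c*(bx-dd)-s*(yy+by),y+s*(bx-dd)+c*(yy+by),bz]) for bx,by in((-.022,-.007),(.022,-.007),(.022,.007),(-.022,.007))] for bz in(.118,.164)]]
        for q in P[0]:
            cv2.polylines(im,[np.int32((np.array(q)-[u-65,v-75])*3)],True,(0,255,0),1)
    print(n,p["fov_y"],p["cx"],p["cy"]);print(p["R"])
    out.append(im)
cv2.imwrite("pics/"+sys.argv[5],np.hstack(out))
E
python3 ov.py .5779 -.0542 -.0375 .0014 ov1.png
```

```text
scene 50.17355179619853 318.139299974251 238.42781377187313
[[ 0.62896637 -0.77741705  0.00490286]
 [-0.54261221 -0.44349727 -0.71335977]
 [ 0.55675245  0.44601895 -0.70078085]]
top 48.40511735706178 323.00248081794 243.9174874540626
[[ 0.01409273 -0.99987856  0.00665258]
 [-0.98219    -0.01508949 -0.18728353]
 [ 0.18736117 -0.00389476 -0.98228337]]
```

View pics/ov1.png

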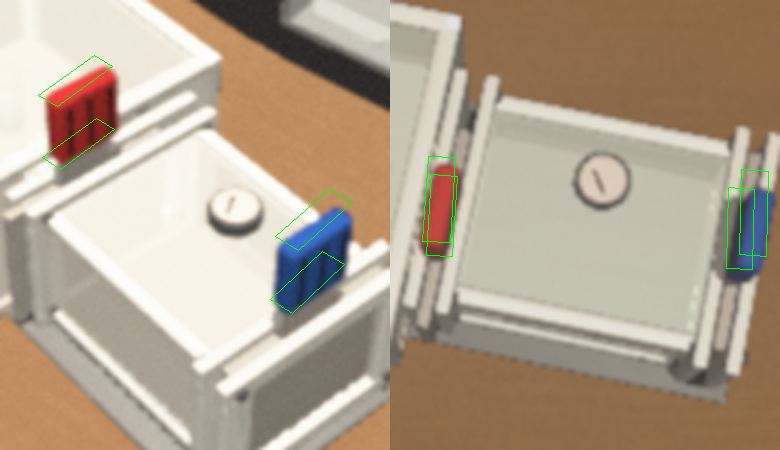

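```bash
python3 - <<'E'
from fit import *
from scipy.optimize import least_squares
cost,obs=fit()
p=obs[2][0]
g=lambda a:onz(p,[285+(a[0]-390)/3,175+a[1]/3],.1)[:2]
for a,b in [((500,100),(728,150)),((460,295),(690,345)),((700,365),(745,130)),((448,303),(492,80)),((412,305),(462,72))]:
    v=g(b)-g(a);an=np.degrees(np.arctan2(v[1],v[0]));print("edge yaw",an, an+90)
def model(a):
    x,y,th,di=a;c,s=np.cos(th),np.sin(th);e=[]
    for p,i,yy,m in obs:
        d=[di,0][i]
        pts=[proj(p,[x+c*(bx-d)-s*(yy+by),y+s*(bx-d)+c*(yy+by),bz]) for bx in(-.022,.022) for by in(-.007,.007) for bz in(.118,.164)]
        h=cv2.convexHull(np.float32(pts));M=cv2.moments(h);e.append(np.array([M["m10"],M["m01"]])/M["m00"])
    return e
cen=[np.argwhere(o[3]).mean(0)[::-1] for o in obs]
for yaw in(-8,-10,-12,-14):
    f=lambda a:(np.array(model([a[0],a[1],np.radians(yaw),a[2]]))-cen).ravel()
    r=least_squares(f,[.58,-.05,.01]);print(yaw,r.x,r.cost,r.fun, cost([r.x[0],r.x[1],np.radians(yaw),r.x[2],0],True))
    x,y,d=r.x;th=np.radians(yaw);c,s=np.cos(th),np.sin(th);R=np.array([[c,-s],[s,c]])
    print("inner",[x,y]+R@[-d,.08],"outer",[x,y]+R@[0,-.08])
E
```

```text
scene inner_grip 515 [291.9612 212.7165]
scene outer_grip 512 [368.4648 261.3262]
top inner_grip 227 [301.3304 243.8062]
top outer_grip 160 [406.4563 251.5125]
edge yaw -101.83813486410978 -11.838134864109776
edge yaw -101.48528747999163 -11.485287479991626
edge yaw -11.310529344326321 78.68947065567367
edge yaw -9.918344567500165 80.08165543249983
edge yaw -10.634297328452197 79.36570267154781
-8 [ 0.5812 -0.0573  0.0129] 2.130480499512971 [-0.3384  0.1289 -0.4629 -0.2728  1.8357  0.0704 -0.6821 -0.0361] [np.float64(0.3169761273209549), np.float64(0.35435056746532156), np.float64(0.4416243654822335), np.float64(0.649890590809628)]
inner [0.5795 0.0237] outer [ 0.5701 -0.1366]
-10 [ 0.584  -0.0576  0.018 ] 1.7231360717431077 [-0.3279 -0.2454 -0.495  -0.3646  1.4714 -0.3658 -0.7692 -0.1001] [np.float64(0.32503276539973786), np.float64(0.36476426799007444), np.float64(0.42676767676767674), np.float64(0.6420581655480985)]
inner [0.5802 0.0243] outer [ 0.5702 -0.1364]
-12 [ 0.5867 -0.0583  0.0236] 1.293316128477584 [-0.5793 -0.3879 -0.4477 -0.2736  1.1245 -0.3579 -0.6577 -0.0146] [np.float64(0.3214756258234519), np.float64(0.37484737484737485), np.float64(0.4282115869017632), np.float64(0.6404494382022472)]
inner [0.5802 0.0248] outer [ 0.57   -0.1366]
-14 [ 0.5892 -0.0596  0.0296] 0.9220090246799111 [-0.8928 -0.3421 -0.1439  0.0047  0.917  -0.086  -0.2148  0.1214] [np.float64(0.3285528031290743), np.float64(0.3786407766990291), np.float64(0.4339152119700748), np.float64(0.6420581655480985)]
inner [0.5798 0.0252] outer [ 0.5698 -0.1373]
```

>>> {"op": "move_arm", "data": {
  "plan": [
    [0,0,-7.4,-4,-2.8,0,-1],
    [0,0,-7.4,-8,-5.6,0,-1],
    [0,0,-7.4,-12,-8.4,0,-1],
    [0,0,-7.4,-16,-11.3,0,-1],
    [0,0,-7.4,-20,-14.1,0,-1]
  ],
  "squeeze": 20
}}

```text
time_s: 1.8
position: [0.3198, 0.3231, 0.2105]
tool_rot: [[-0.982, 0.191, 0.0], [0.191, 0.982, 0.0], [-0.0, 0.0, -1.0]]
ft_force: [1.9, 0.8, -0.2]
grip_width: 0.0122
gripper_force: 0.0
```

>>> {"op": "move_arm", "data": {
  "plan": [
    [0,0,0,-3.3,-3.0,0,-1],
    [0,0,0,-6.6,-6.0,0,-1],
    [0,0,0,-9.9,-9.0,0,-1],
    [0,0,0,-13.2,-12.1,0,-1],
    [0,0,0,-16.5,-15.2,0,-1]
  ]
}}

```text
time_s: 2.3
position: [0.4528, 0.1422, 0.2105]
tool_rot: [[-0.981, 0.192, 0.0], [0.192, 0.981, 0.0], [-0.0, 0.0, -1.0]]
ft_force: [0.7, 1.0, -0.6]
grip_width: 0.0001
gripper_force: 0.0
```

>>> {"op": "move_arm", "data": {
  "plan": [
    [0,0,0,-3.3,-3.0,0,-1],
    [0,0,0,-6.6,-6.0,0,-1],
    [0,0,0,-10.0,-9.1,0,-1],
    [0,0,0,-10.0,-9.1,0,-1]
  ]
}}

```text
time_s: 2.7
position: [0.5351, 0.0314, 0.2096]
tool_rot: [[-0.981, 0.196, 0.0], [0.196, 0.981, -0.001], [-0.001, -0.001, -1.0]]
ft_force: [-0.5, 0.7, 0.1]
grip_width: 0.0001
gripper_force: 0.0
```

```bash
python3 - <<'E'
from h import *
s=env.observe();print(s["time_s"],s["position"],s["ft_force"],s["grip_width"],s["gripper_force"])
a=env.get_image("wrist");b=env.get_image("scene")
for p in(a,b):
  for t in("inner_grip","outer_grip"):print(t,[(x["pixel"],x["conf"],onz(p,x["pixel"],.145)) for x in env.tip_of(t,p)[:1]])
cv2.imwrite("pics/c1.png",np.hstack([cv2.resize(a["color"],(400,300)),cv2.resize(b["color"][130:370,180:500],(400,300))])[:,:,::-1])
E
```

```text
2.7 [0.53512234 0.03138955 0.20963162] [-0.48211107  0.72275148  0.13438122] 6.440641580375241e-05 0.0
inner_grip []
outer_grip [([97.1, 332.5], 0.77, array([ 0.56933625, -0.13849941,  0.145     ]))]
inner_grip [([293.8, 208.5], 0.81, array([0.58689434, 0.02544282, 0.145     ]))]
outer_grip [([370.0, 257.9], 0.73, array([ 0.57426878, -0.13669649,  0.145     ]))]
```

View pics/c1.png

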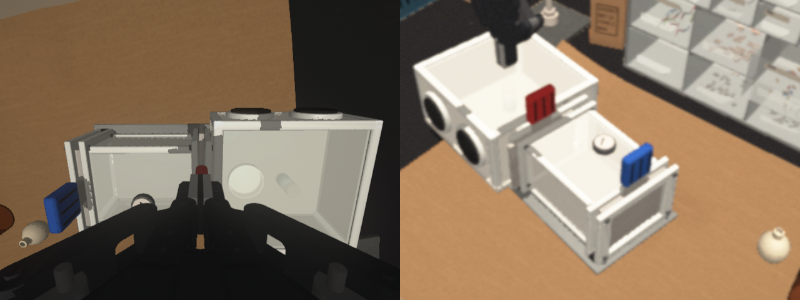

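```bash
python3 - <<'E'
from h import *
a=env.get_image("wrist");b=env.get_image("scene")
u=np.array([.9816,-.1908])
I=np.array([.580,.0247])
for n,X in [("tcp",env.observe()["position"])]+[(f"front z{z}",[*(I-.022*u),z]) for z in(.118,.164)]+[("rear top",[*(I+.022*u),.164])]:
    print(n,np.round(proj(a,X)),np.round(proj(b,X)))
h=cv2.cvtColor(a["color"],cv2.COLOR_RGB2HSV);m=((h[:,:,0]<12)|(h[:,:,0]>170))&(h[:,:,1]>140)&(h[:,:,2]>40)
m[:,:260]=0;m[:,400:]=0;q=np.argwhere(m);print(len(q),q.min(0),q.max(0))
E
```

```text
tcp [320. 278.] [263. 191.]
front z0.118 [317. 267.] [281. 229.]
front z0.164 [316. 291.] [280. 208.]
rear top [317. 352.] [302. 196.]
118 [270 308] [277 324]
```

>>> {"op": "move_arm", "data": {
  "plan": [
    [0,0,0,0,0,2.5,-1],
    [0,0,0,0,0,5,-1],
    [0,0,0,0,0,7.2,-1],
    [0,0,0,0,0,7.2,-1]
  ]
}}

```text
time_s: 3.5
position: [0.531, 0.0362, 0.1361]
tool_rot: [[-0.982, 0.191, -0.005], [0.191, 0.982, 0.001], [0.005, -0.0, -1.0]]
ft_force: [-0.2, -0.0, 0.9]
grip_width: 0.0
gripper_force: 0.0
```

>>> {"op": "move_arm", "data": {
  "plan": [
    [0,0,0,-0.3,0,0,-1],
    [0,0,0,-0.6,0,0,-1],
    [0,0,0,-0.9,0,0,-1],
    [0,0,0,-1.2,0,0,-1],
    [0,0,0,-1.5,0,0,-1]
  ]
}}

```text
time_s: 4.0
position: [0.5478, 0.0325, 0.1387]
tool_rot: [[-0.982, 0.191, 0.001], [0.191, 0.982, -0.0], [-0.001, 0.0, -1.0]]
ft_force: [-0.1, 0.2, 0.3]
grip_width: 0.0002
gripper_force: 0.3
```

>>> {"op": "move_arm", "data": {
  "plan": [
    [0,0,0,-0.2,0,0,-1],
    [0,0,0,-0.4,0,0,-1],
    [0,0,0,-0.6,0,0,-1],
    [0,0,0,-0.8,0,0,-1],
    [0,0,0,-0.8,0,0,-1]
  ]
}}

```text
time_s: 4.5
position: [0.5554, 0.0311, 0.1383]
tool_rot: [[-0.982, 0.191, -0.0], [0.191, 0.982, 0.0], [0.0, -0.0, -1.0]]
ft_force: [-2.4, 0.2, 2.4]
grip_width: 0.0
gripper_force: 1.2
```

>>> {"op": "move_arm", "data": {
  "plan": [
    [0,0,0,-0.2,0,0,-1],
    [0,0,0,-0.4,0,0,-1],
    [0,0,0,-0.6,0,0,-1],
    [0,0,0,-0.8,0,0,-1],
    [0,0,0,-0.8,0,0,-1]
  ]
}}

```text
time_s: 5.0
position: [0.5634, 0.0295, 0.1383]
tool_rot: [[-0.981, 0.191, 0.0], [0.191, 0.981, -0.0], [-0.0, 0.0, -1.0]]
ft_force: [-2.4, 0.4, 1.1]
grip_width: -0.0003
gripper_force: 1.2
```

>>> {"op": "move_arm", "data": {
  "plan": [
    [0,0,0,-0.1,0,0,-1],
    [0,0,0,-0.2,0,0,-1],
    [0,0,0,-0.3,0,0,-1],
    [0,0,0,-0.4,0,0,-1],
    [0,0,0,-0.4,0,0,-1]
  ]
}}

```text
time_s: 5.5
position: [0.5671, 0.0288, 0.1383]
tool_rot: [[-0.982, 0.191, 0.0], [0.191, 0.982, -0.0], [-0.0, -0.0, -1.0]]
ft_force: [-2.4, 0.4, 1.3]
grip_width: 0.0002
gripper_force: 1.2
```

>>> {"op": "move_arm", "data": {
  "plan": [
    [0,0,0,-0.1,0,0,-1],
    [0,0,0,-0.2,0,0,-1],
    [0,0,0,-0.3,0,0,-1],
    [0,0,0,-0.4,0,0,-1],
    [0,0,0,-0.4,0,0,-1]
  ]
}}

```text
time_s: 6.0
position: [0.571, 0.028, 0.1383]
tool_rot: [[-0.982, 0.191, 0.0], [0.191, 0.982, 0.0], [-0.0, 0.0, -1.0]]
ft_force: [-2.5, 1.1, 2.0]
grip_width: 0.0001
gripper_force: 1.3
```

>>> {"op": "move_arm", "data": {
  "plan": [
    [0,0,0,-0.1,0,0,-1],
    [0,0,0,-0.2,0,0,-1],
    [0,0,0,-0.3,0,0,-1],
    [0,0,0,-0.3,0,0,-1]
  ]
}}

```text
time_s: 6.4
position: [0.5738, 0.0275, 0.1383]
tool_rot: [[-0.982, 0.191, -0.0], [0.191, 0.982, 0.0], [0.0, -0.0, -1.0]]
ft_force: [-4.1, 0.1, 2.8]
grip_width: -0.0001
gripper_force: 2.3
```

>>> {"op": "move_arm", "data": {
  "plan": [
    [0,0,0,-0.1,0,0,-1],
    [0,0,0,-0.2,0,0,-1],
    [0,0,0,-0.3,0,0,-1],
    [0,0,0,-0.3,0,0,-1],
    [0,0,0,-0.3,0,0,-1]
  ]
}}

```text
time_s: 6.9
position: [0.5763, 0.027, 0.1383]
tool_rot: [[-0.982, 0.191, -0.001], [0.191, 0.982, 0.0], [0.001, -0.0, -1.0]]
ft_force: [-6.6, 1.1, 3.9]
grip_width: -0.0002
gripper_force: 3.3
```

>>> {"op": "move_arm", "data": {
  "plan": [
    [0,0,0,-0.05,0,0,-1],
    [0,0,0,-0.05,0,0,-1],
    [0,0,0,-0.05,0,0,-1],
    [0,0,0,-0.05,0,0,-1],
    [0,0,0,-0.05,0,0,-1]
  ]
}}

```text
time_s: 7.4
position: [0.5768, 0.0269, 0.1383]
tool_rot: [[-0.982, 0.191, -0.001], [0.191, 0.982, 0.0], [0.001, -0.0, -1.0]]
ft_force: [-7.3, 1.5, 3.6]
grip_width: 0.0002
gripper_force: 3.4
```

>>> {"op": "move_arm", "data": {
  "plan": [
    [0,0,0,0,0,0,-1],
    [0,0,0,0,0,0,-1],
    [0,0,0,0,0,0,-1],
    [0,0,0,0,0,0,-1],
    [0,0,0,0,0,0,-1]
  ]
}}

```text
time_s: 7.9
position: [0.5767, 0.0269, 0.1384]
tool_rot: [[-0.982, 0.191, -0.001], [0.191, 0.982, 0.0], [0.001, -0.0, -1.0]]
ft_force: [-7.2, 1.4, 4.7]
grip_width: -0.0001
gripper_force: 3.4
```

>>> {"op": "move_arm", "data": {
  "plan": [
    [0,0,0,0.3,0,0,-1],
    [0,0,0,0.8,0,0,-1],
    [0,0,0,2,0,0,-1],
    [0,0,0,3,0,0,-1],
    [0,0,0,3,0,0,-1]
  ]
}}

```text
time_s: 8.4
position: [0.5473, 0.0327, 0.1385]
tool_rot: [[-0.982, 0.191, 0.001], [0.191, 0.982, -0.0], [-0.001, 0.0, -1.0]]
ft_force: [-0.6, 0.5, -0.5]
grip_width: -0.0002
gripper_force: 0.0
```

>>> {"op": "move_arm", "data": {
  "plan": [
    [0,0,0,0,0,-4,-1],
    [0,0,0,0,0,-7.2,-1],
    [0,0,0,-2.5,-3.8,-7.2,-1],
    [0,0,0,-5,-7.6,-7.2,-1],
    [0,0,0,-7.5,-11.4,-7.2,-1]
  ]
}}

```text
time_s: 8.9
position: [0.6007, -0.0953, 0.2108]
tool_rot: [[-0.982, 0.191, 0.002], [0.191, 0.982, -0.001], [-0.002, -0.0, -1.0]]
ft_force: [0.3, 0.4, -0.4]
grip_width: -0.0003
gripper_force: 0.0
```

>>> {"op": "move_arm", "data": {
  "plan": [
    [0,0,0,-2,-3,0,-1],
    [0,0,0,-3.1,-4.6,0,-1],
    [0,0,0,-3.1,-4.6,0,-1]
  ]
}}

```text
time_s: 9.2
position: [0.6221, -0.1476, 0.2094]
tool_rot: [[-0.981, 0.194, 0.0], [0.194, 0.981, -0.0], [-0.0, -0.0, -1.0]]
ft_force: [0.5, 1.0, -0.1]
grip_width: -0.0001
gripper_force: 0.0
```

```bash
python3 - <<'E'
from h import *
s=env.observe();print(s["time_s"],s["position"],s["ft_force"])
a=env.get_image("wrist");b=env.get_image("scene")
u=np.array([.9816,-.1908])
for n,I in(("in",np.array([.605,.0215])),("out",np.array([.573,-.136]))):
  for k in(-.022,.022):print(n,k,np.round(proj(b,[*(I+k*u),.164])),np.round(proj(a,[*(I+k*u),.164])))
print(proj(b,s["position"]),proj(a,s["position"]))
cv2.imwrite("pics/c2.png",np.hstack([cv2.resize(a["color"],(400,300)),cv2.resize(b["color"][130:370,180:500],(400,300))])[:,:,::-1])
E
```

```text
9.2 [ 0.62214716 -0.14761046  0.20943679] [ 0.48039077  0.97951244 -0.08709723]
in -0.022 [292. 201.] [609. 129.]
in 0.022 [313. 190.] [593. 206.]
out -0.022 [359. 256.] [323. 128.]
out 0.022 [381. 243.] [323. 205.]
[np.float64(398.3707241123664), np.float64(212.38817926197004)] [np.float64(320.35963387968013), np.float64(278.0722235295402)]
```

View pics/c2.png

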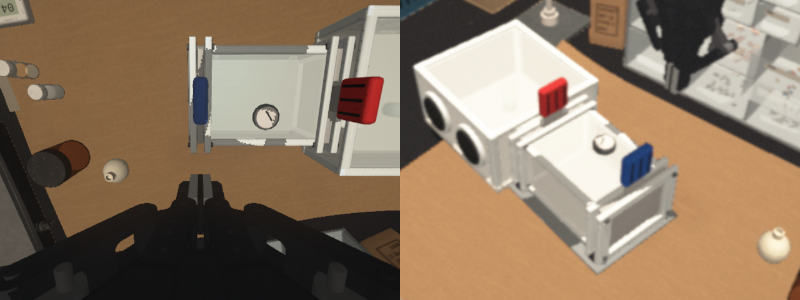

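Both grips lie where predicted: blue at about (201,100) and red at about (362,100) in the left half. The red gate is shut and the tool is behind the blue grip. I now lower the tool and push the outer gate open.

>>> {"op": "move_arm", "data": {
  "plan": [
    [0,0,0,0,0,2.5,-1],
    [0,0,0,0,0,5,-1],
    [0,0,0,0,0,7.2,-1],
    [0,0,0,0.2,0,7.2,-1]
  ]
}}

```text
time_s: 9.7
position: [0.618, -0.1426, 0.1358]
tool_rot: [[-0.982, 0.19, -0.005], [0.19, 0.982, 0.002], [0.005, 0.001, -1.0]]
ft_force: [-0.8, 0.2, 0.2]
grip_width: -0.0003
gripper_force: 0.0
```

>>> {"op": "move_arm", "data": {
  "plan": [
    [0,0,0,0.5,0,0,-1],
    [0,0,0,1,0,0,-1],
    [0,0,0,1.5,0,0,-1],
    [0,0,0,2.0,0,0,-1],
    [0,0,0,2.3,0,0,-1]
  ]
}}

```text
time_s: 10.2
position: [0.5971, -0.1401, 0.1393]
tool_rot: [[-0.981, 0.192, 0.003], [0.192, 0.981, -0.001], [-0.003, -0.0, -1.0]]
ft_force: [2.9, 0.0, 2.4]
grip_width: 0.0
gripper_force: 1.6
```

>>> {"op": "move_arm", "data": {
  "plan": [
    [0,0,0,1,0,0,-1],
    [0,0,0,2,0,0,-1],
    [0,0,0,3,0,0,-1],
    [0,0,0,4,0,0,-1],
    [0,0,0,5,0,0,-1]
  ]
}}

```text
time_s: 10.7
position: [0.5473, -0.1305, 0.1387]
tool_rot: [[-0.981, 0.192, 0.001], [0.192, 0.981, -0.001], [-0.001, -0.0, -1.0]]
ft_force: [4.2, -1.3, 3.2]
grip_width: 0.0001
gripper_force: 1.9
```

>>> {"op": "move_arm", "data": {
  "plan": [
    [0,0,0,0.3,0,0,-1],
    [0,0,0,0.6,0,0,-1],
    [0,0,0,0.9,0,0,-1],
    [0,0,0,1.2,0,0,-1],
    [0,0,0,1.2,0,0,-1]
  ]
}}

```text
time_s: 11.2
position: [0.5354, -0.1281, 0.1382]
tool_rot: [[-0.981, 0.191, -0.001], [0.191, 0.981, 0.0], [0.001, 0.0, -1.0]]
ft_force: [0.7, -1.2, 1.1]
grip_width: 0.0001
gripper_force: 0.7
```

>>> {"op": "move_arm", "data": {
  "plan": [
    [0,0,0,0.2,0,0,-1],
    [0,0,0,0.4,0,0,-1],
    [0,0,0,0.6,0,0,-1],
    [0,0,0,0.8,0,0,-1],
    [0,0,0,0.8,0,0,-1]
  ]
}}

```text
time_s: 11.7
position: [0.5276, -0.1265, 0.1382]
tool_rot: [[-0.981, 0.191, -0.001], [0.191, 0.981, 0.0], [0.001, 0.0, -1.0]]
ft_force: [1.7, -0.4, 0.5]
grip_width: 0.0
gripper_force: 0.7
```

>>> {"op": "move_arm", "data": {
  "plan": [
    [0,0,0,0.1,0,0,-1],
    [0,0,0,0.2,0,0,-1],
    [0,0,0,0.3,0,0,-1],
    [0,0,0,0.3,0,0,-1]
  ]
}}

```text
time_s: 12.1
position: [0.5249, -0.1259, 0.1382]
tool_rot: [[-0.982, 0.191, -0.0], [0.191, 0.982, 0.0], [0.0, 0.0, -1.0]]
ft_force: [2.7, -0.5, -1.0]
grip_width: 0.0
gripper_force: 1.2
```

>>> {"op": "move_arm", "data": {
  "plan": [
    [0,0,0,0.1,0,0,-1],
    [0,0,0,0.2,0,0,-1],
    [0,0,0,0.3,0,0,-1],
    [0,0,0,0.3,0,0,-1]
  ]
}}

```text
time_s: 12.5
position: [0.5227, -0.1256, 0.1384]
tool_rot: [[-0.981, 0.192, 0.002], [0.192, 0.981, -0.0], [-0.002, 0.0, -1.0]]
ft_force: [6.1, -0.9, -3.1]
grip_width: 0.0002
gripper_force: 3.0
```

>>> {"op": "move_arm", "data": {
  "plan": [
    [0,0,0,0.1,0,0,-1],
    [0,0,0,0.2,0,0,-1],
    [0,0,0,0.2,0,0,-1]
  ]
}}

```text
time_s: 12.8
position: [0.5224, -0.1256, 0.1385]
tool_rot: [[-0.981, 0.192, 0.006], [0.192, 0.981, -0.001], [-0.006, 0.0, -1.0]]
ft_force: [14.2, -1.2, -8.0]
grip_width: -0.0003
gripper_force: 6.9
```

Hard end stop: the force rises to 14 N with no further motion. I back off and lift clear.

>>> {"op": "move_arm", "data": {
  "plan": [
    [0,0,0,-0.5,0,0,-1],
    [0,0,0,-2,0,0,-1],
    [0,0,0,-2.5,0,0,-1],
    [0,0,0,-2.5,0,-4,-1],
    [0,0,0,-2.5,0,-8,-1]
  ]
}}

```text
time_s: 13.3
position: [0.5437, -0.1295, 0.2184]
tool_rot: [[-0.982, 0.191, -0.004], [0.191, 0.982, 0.002], [0.004, 0.001, -1.0]]
ft_force: [0.8, -0.3, -0.1]
grip_width: -0.0001
gripper_force: 0.0
```

>>> {"op": "move_arm", "data": {
  "plan": [
    [0,0,0,0,0,-3,-1],
    [0,0,0,0,-4,-5,-1],
    [0,0,0,0,-8,-5,-1],
    [0,0,0,0,-12,-5,-1],
    [0,0,0,0,-12,-5,-1]
  ]
}}

```text
time_s: 13.8
position: [0.5202, -0.2513, 0.2676]
tool_rot: [[-0.981, 0.196, -0.002], [0.196, 0.981, 0.0], [0.002, -0.0, -1.0]]
ft_force: [-0.6, -0.0, -1.1]
grip_width: -0.0002
gripper_force: 0.0
```

```bash
python3 - <<'E'
from h import *
s=env.observe();print(s["time_s"],s["position"],s["ft_force"])
b=env.get_image("scene");a=env.get_image("top")
u=np.array([.9816,-.1908])
for n,I in(("in",np.array([.603,.0215])),("out",np.array([.571,-.136])-.08*u)):
  print(n,np.round(proj(b,[*I,.145])),np.round(proj(a,[*I,.145])), [(env.tip_of(n+"ner_grip" if n=="in" else "outer_grip",p)or[{"pixel":None}])[0]["pixel"] for p in(b,a)])
cv2.imwrite("pics/c3.png",np.hstack([cv2.resize(a["color"][130:370,180:500],(400,300)),cv2.resize(b["color"][130:370,180:500],(400,300))])[:,:,::-1])
E
```

```text
13.8 [ 0.52016035 -0.25130695  0.26755564] [-0.60524149 -0.03844935 -1.13571272]
in [302. 205.] [305. 229.] [[304.3, 203.8], [302.2, 233.0]]
out [328. 285.] [396. 301.] [[328.3, 286.4], [396.0, 301.4]]
```

View pics/c3.png

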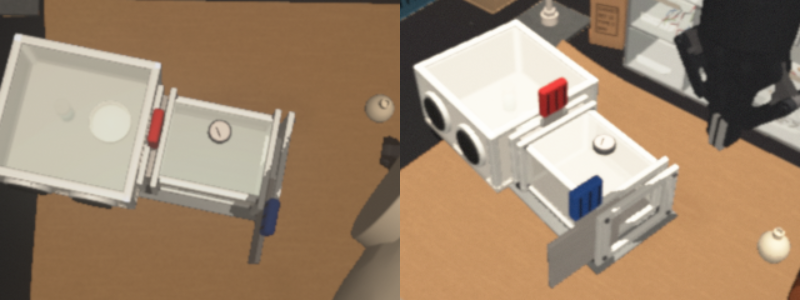

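The blue grip is at about (270,217) in the left half, fully forward and within 1.5 px of the predicted end stop. The red grip at about (156,128) is still shut, and the robot is clear of everything.

```bash
python3 -c "
from rig import env
print(env.close_job())"
```

```text
the job is handed in; nothing more can be done
None
```

The job is handed in: the inner gate was pushed shut and pressed about 5 mm into its seal at 7 N, held and released; the outer gate was then opened to its end stop, with the inner gate still shut and the robot touching nothing.

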